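# Take the spatula stand off its counter rail

## Robot

A 7-joint arm with a two-finger parallel gripper is mounted at the origin on the work surface. World frame = base frame: x ahead of the robot, y to its left, z up, the work surface at z = 0. Lengths are in m, angles in rad, forces in N, time in s.
With the tool pointing down it reaches from about 0.425 to 0.875 m from the base axis. Payload 4.7 kg.
Tool frame: the origin (TCP) lies at the very end of the fingers, on their centre line; the grasp point (between the pads) lies 19 mm behind it; x points along the fingers, z is the direction in which the jaws open and shut, and the axes are right-handed (so a half turn about x gives the same grasp; the last joint's range is limited). The gripper opens to 87 mm and grips with 3 to 60 N. Pads are 19 mm wide; open, the fingers measure 117 mm over their backs; the gripper's body (75 mm by 190 mm) begins 51 mm behind the grasp point.
Start: joints at [-1.096, 0.321, -0.07, 1.45, 0.023, 1.371, -0.057], TCP at [0.289, 0.582, 0.223] pointing down, gripper open.
Joint ranges: [-2.86, 2.86], [-0.3, 2.09], [-1.38, 1.24], [0.06, 2.45], [-1.56, 4.7], [0.09, 2.05], [-2.69, 2.69]. Speed limits (rad/s): [2.57, 2.57, 3.14, 3.14, 3.14, 3.14, 3.14].

## Interface

Orientations are given as a rotation vector (axis times angle).
In Python, from bench import telemetry, viewer, workorder gives the robot as it stands.
- The arm moves only by the shell command python3 -m creep 'ROWS' [FORCE]. ROWS is JSON, a list of rows, each an object of numbers: "fingers": the opening, from 0 (shut) to 1 (fully open); "x", "y", "z": the shift along the tool's x, y, z in units of 40 mm (1.0 is 40 mm); "twist": the turn about the tool's x in units of 5 degrees (1.0 is 5 degrees). In form: [{"fingers": .., "x": .., "y": .., "z": .., "twist": ..}, ...]. A call has 1 to 20 rows; each row is the pose to reach, as a shift and turn from the pose commanded when the call began, along the tool's axes at that moment; what a row does not reach only later rows make up. A row lasts 1/12 s, in which the tool goes at most 41.7 mm and 7.16 degrees, less where a joint would pass 70% of its speed; a pose out of reach is approached as far as the arm can. A call with a gripper value outside its range is refused whole. The fingers move at their own pace and stop on an object; FORCE is the grip in N (left out, the last holds). Time passes only in rows, so rows that repeat a pose let the fingers close. It gives the time, the measured TCP pose, the force and the opening at its end, in the units of the state.
- telemetry.get_state(): the state, without advancing time (a new reading comes with each control period).
- viewer.get_image(name): name is "side" or "top"; returns a dict with "pixels" (480x640x3 uint8, red, green, blue), "z_map" (480x640 float32, m along the optical axis (not along the pixel's ray), 0 where there is no reading), "K" (3x3 intrinsics, pixels), "xyz" and "attitude" of the camera in the world. Camera axes: x right, y up, looking along -z (the intrinsics and any distortion apply to the point x, -y, -z); pixel columns grow to the right and rows downward; lengths in m; the calibration is good to about 2 mm. A picture is of the moment at which its call begins.
- workorder.close_job(): hands the job in, once; it reports no verdict.
The state is a dict: "time": time; "joint_positions": joint angles; "qd": joint speeds; "joint_torque": joint torques, N m; "position": TCP position; "tool_rot": TCP orientation; "ft_force": force on the tool from outside, world axes, zero at the start; "torque": the same for the moment, N m; "grip_width": opening from 0.0 (shut) to 1.0 (fully open).
Only numpy, scipy, OpenCV 4.12 (cv2) and the standard library are available. Lean on these libraries where they do the work, as an engineer would, in place of code of your own. Each camera call takes 0.05 s, during which the arm holds its last target.

## Task

The wooden spatula stand has to come off its steel rail for washing. Push it along the rail to the open end until it comes up against the sprung buffer there, without driving the buffer fully in, then lift it straight up off the rail and set it down, not drop it, so that it stands on its foot in the middle part of the steel thali. Leave the tumbler, the spatula and the steel lidded jar where they are.

Things in the scene. Friction and masses are not known exactly. Their poses are not given: they have to be found in the camera images.
- stand: Wooden spatula stand on a steel T-foot, 0.4 kg, 69 mm high. Origin: centre of the foot's underside; z up, x along its length, pointing to the rail's open end at the start. Foot 80 x 44 x 8 mm (x, y, z), neck 70 x 18 mm up to z = 19 mm, then the wooden plinth and block. The foot is captive under the rail's lips until the open end.
- stand_plinth (a point): Centre of the stand's plinth, 26 mm above its origin: 120 x 44 mm, from 19 to 33 mm above the foot's underside, overhanging the foot by 20 mm at each end. Push here, low on its end face; pushed high the stand tends to bind.
- stand_block (a point): Centre of the stand's upper block, 51 mm above its origin: 94 x 44 mm, from 33 to 69 mm above the foot's underside, flat closed top (slots are only marks). Grip across the 44 mm. Beside the rail's guard there is no room for a finger on the robot's side (6 mm gap).
- rail: Steel T-track bed fixed on the counter, 64 mm wide, from x = -295 to +185 mm in its frame. x points along the track to the open end (robot's right), y away from the robot, z up; origin on the counter, on the centre line. Channel floor at z = 10 mm (the stand's origin rides there), 48 mm wide between walls 21 mm high. A one-piece cover is clamped on it.
- rail_mouth (a point): Where the cover's lips usually end (rail x = 0, z = 26 mm, lip tops). Lips: 24 mm slot, reaching 250 mm back from their end. The whole cover (lips, guard, end block, buffer) is clamped up to 30 mm either way along the rail from the usual place, and that shift is not measured: it must be seen or felt.
- rail_guard (a point): Top middle of the guard's usual place: a 3 mm steel sheet, top at z = 72 mm, on the robot's side of the lips, 28 to 31 mm from the centre line; it runs from the lips' back end to 5 mm short of their front end and shifts with the cover.
- rail_end (a point): Middle of the buffer's free face in its usual place (rail x = 112 mm, z = 41 mm; face 34 wide, 24 high). It is always 112 mm beyond the lips' end, so shifts with the cover. With the plinth just touching it the foot is 12 mm clear of the lips and lifts straight up. End block behind: 23 mm past the face, 55 mm high.
- buffer (a joint): Press-in of the sprung buffer at the rail's open end, in m: 0 = free, grows as it is pressed in towards the end block; about 1 N per mm, mechanical end at 0.017. When let go it pushes the stand back by the few mm it was pressed in.
- thali: Round steel thali (plate with an upright rim), fixed, 200 mm across, rim 18 mm high, flat floor 4 mm above the counter. Origin: centre of its underside.
- tumbler: Steel tumbler, 72 mm across, 100 mm high, on the robot's side of the rail; origin under its centre. Bystander.
- spatula: Wooden spatula 240 mm long lying on the counter on the robot's side of the rail; bystander.
- dabba: Steel lidded jar, 100 mm across, 130 mm high; origin under its centre. Bystander.
There are look-alikes about, which are no part of the job. Leave any blue look-alike of the stand alone.

How it is judged:
On the way, in this order (a step that is already met when the one before it is completed fails the run):
1. the stand, still down in the rail, is pushed up against the buffer (pressed in at least 1 mm) (value of joint buffer above 0.001 m and z of stand in the frame of rail below 0.02 m).
2. the stand is lifted clear of the rail (foot more than 50 mm above the counter) (height (world z) of stand above 0.05 m), for 0.1 s.
At the end, for the whole second after the job is handed in: The stand is at rest, upright (within 0.1 rad), its foot flat on the thali's floor (origin less than 9 mm above the thali's underside), its centre within 45 mm of the thali's centre (horizontal distance between stand and thali below 0.045 m and z of stand in the frame of thali below 0.009 m and angle between stand's own z axis and vertical below 0.1 rad and linear speed of stand below 0.02 m/s); the robot touches nothing.
It fails at once if the buffer is driven in (more than 14 mm of its 17 mm) (value of joint buffer above 0.014 m).
It fails at once if the stand is dropped (faster than 1 m/s over the thali) (horizontal distance between stand and thali below 0.1 m and linear speed of stand above 1 m/s).
It fails at once if the tumbler, the spatula or the lidded jar is moved by more than 30 mm (distance of any of tumbler, spatula, dabba from where it was at the start of the episode above 0.03 m).
It also fails if it takes over 64 s, if anything falls off the work surface, if the arm or the gripper's body presses on something with over 40 N, if the wrist force passes 120 N, or if a joint passes its speed limit or range.

## Working session

There is one attempt and no reset: what is moved stays moved. The work goes in short steps, Python scripts to look and compute and a shell command to move; the robot and the scene stay as the last step left them, time stands still between calls to the robot, and variables do not carry over. Pictures are saved under pics/ and viewed, and the job is handed in when it is done.

```bash
ls; mkdir -p pics
python3 - <<'E'
from bench import telemetry, viewer
import cv2,numpy as np
s=telemetry.get_state();print(s)
for n in("side","top"):
    i=viewer.get_image(n);cv2.imwrite(f"pics/{n}0.png",i["pixels"][:,:,::-1]);print(n,i["K"],i["xyz"],i["attitude"],[k for k in i])
    np.savez(f"{n}0.npz",**{k:np.array(v) for k,v in i.items()})
E
```

```text
pics
{'time': 0.0, 'joint_positions': array([-1.09588803,  0.32183325, -0.07008441,  1.45169686,  0.02258821,
        1.37080432, -0.05686852]), 'qd': array([ 6.15841895e-04, -8.01280238e-04,  2.15431025e-05, -5.52678562e-05,
       -5.32502446e-04,  2.31286408e-04,  5.59266145e-04]), 'joint_torque': array([-1.33203953e-04, -4.91287780e+01, -4.03677206e-01, -3.12541258e+01,
       -6.38577249e-02,  4.34627803e-02,  1.73637741e-04]), 'position': array([0.2888259 , 0.58167089, 0.22144389]), 'tool_rot': array([-0.86458681,  1.39426944,  0.862777  ]), 'ft_force': array([-0.16949994,  0.34098399, -0.43815607]), 'torque': array([-0.03361843, -0.01663377, -0.02358629]), 'grip_width': 1.0017923863460105}
side [[469.46722893   0.         320.45647972]
 [  0.         469.46722893 237.55986035]
 [  0.           0.           1.        ]] [ 0.36750119 -0.70382056  0.88403282] [ 0.7007253  -0.06111424 -0.18660435] ['pixels', 'z_map', 'K', 'xyz', 'attitude']
top [[567.40319992   0.         323.78804203]
 [  0.         567.40319992 234.47238326]
 [  0.           0.           1.        ]] [ 0.36899498 -0.02049117  1.19192542] [ 0.08232338 -0.06895332 -1.58269852] ['pixels', 'z_map', 'K', 'xyz', 'attitude']
```

View pics/side0.png

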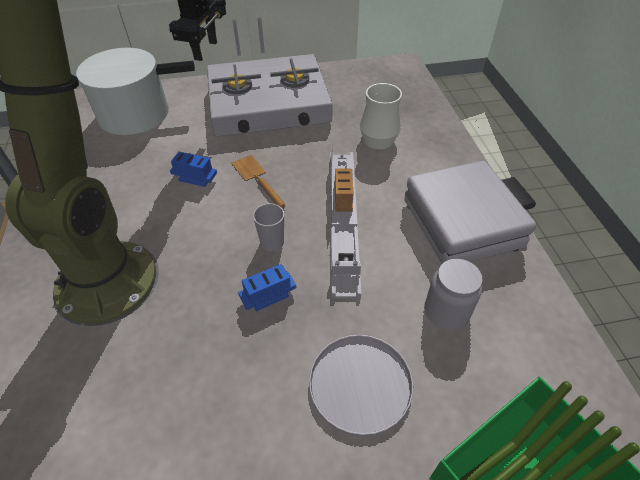

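View pics/top0.png

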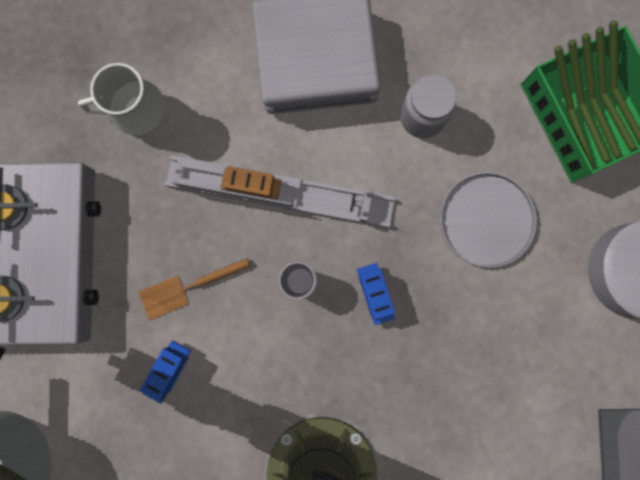

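The wanted thing could be: the orange-brown wooden stand in the rail, top (250,181); the blue look-alike at (376,294); the other blue one at (166,372); or the brown spatula at (190,288). By the description I choose the wooden one in the rail. I'll check it in a crop and measure.

```bash
cat > h.py <<'E'
import numpy as np,cv2
from scipy.spatial.transform import Rotation as R
def cloud(i):
    K=i["K"];z=i["z_map"];v,u=np.mgrid[:z.shape[0],:z.shape[1]]
    p=np.stack([(u-K[0,2])/K[0,0]*z,-(v-K[1,2])/K[1,1]*z,-z],-1)
    return p@R.from_rotvec(i["attitude"]).as_matrix().T+i["xyz"]
def proj(i,P):
    q=(np.atleast_2d(P)-i["xyz"])@R.from_rotvec(i["attitude"]).as_matrix();K=i["K"]
    return np.stack([K[0,2]+K[0,0]*q[:,0]/-q[:,2],K[1,2]+K[1,1]*q[:,1]/q[:,2]],-1)
def ray(i,u,v,h):
    K=i["K"];d=R.from_rotvec(i["attitude"]).as_matrix()@np.array([(u-K[0,2])/K[0,0],-(v-K[1,2])/K[1,1],-1])
    return i["xyz"]+d*(h-i["xyz"][2])/d[2]
def brown(i):
    h=cv2.cvtColor(i["pixels"],cv2.COLOR_RGB2HSV);return (h[...,0]>6)&(h[...,0]<20)&(h[...,1]>130)&(h[...,2]>60)
E
python3 - <<'E'
from h import *
t=dict(np.load("top0.npz"));s=dict(np.load("side0.npz"))
cv2.imwrite("pics/tc.png",cv2.resize(t["pixels"][140:240,155:405,::-1],None,fx=3.2,fy=3.2,interpolation=cv2.INTER_CUBIC))
cv2.imwrite("pics/sc.png",cv2.resize(s["pixels"][140:310,290:400,::-1],None,fx=3.5,fy=3.5,interpolation=cv2.INTER_CUBIC))
for n,i in(("t",t),("s",s)):
    P=cloud(i);m=brown(i)
    N,l,st,c=cv2.connectedComponentsWithStats(m.astype(np.uint8))
    for k in range(1,N):
        if st[k,4]>60:
            q=P[(l==k)];top=q[q[:,2]>.06] 
            print(n,st[k],c[k],q.min(0),q.max(0),np.median(q,0), len(top))
            if len(top)>30: r=cv2.minAreaRect((top[:,:2]*1000).astype(np.float32));print(r, np.median(top[:,2]))
P=cloud(t)
# thali
g=P[160:280,430:550].reshape(-1,3); rim=g[(g[:,2]>.012)&(g[:,2]<.025)]
r=cv2.minEnclosingCircle((rim[:,:2]*1000).astype(np.float32));print("thali",r,rim.mean(0))
for nm,(a,b,c,d,h) in dict(tum=(255,320,270,300,.09),dab=(60,140,395,465,.12)).items():
    pass
for (u,v) in [(298,280),(432,97),(490,220),(318,95)]: print(u,v,P[v,u])
# rail: points z .005.. .06
g=P[150:235,160:405].reshape(-1,3);g=g[(g[:,2]>.014)&(g[:,2]<.03)]
r=cv2.minAreaRect((g[:,:2]*1000).astype(np.float32));print("rail",r,len(g))
E
```

```text
t [222 168  57  30 934] [249.99357602 182.37794433] [ 0.36899498 -0.02049117  0.0393375 ] [0.61215801 0.19627696 1.19192542] [0.58264273 0.13173806 0.07924444] 841
((508.4630432128906, 61.36425018310547), (312.7657470703125, 82.36672973632812), 45.16297912597656) 0.07952640619375684
t [195 260  54  26 357] [222.42016807 272.36694678] [0.38100151 0.14591005 0.01144602] [0.43144008 0.25617242 0.02738825] [0.40693185 0.19869941 0.01946414] 0
t [ 140  277   47   42 1171] [163.31682323 297.53970965] [ 0.31390551 -0.02049117 -0.0038189 ] [0.39852471 0.37510923 1.19192542] [0.35564101 0.32558741 0.00400715] 3
s [232 155  52  51 609] [253.79802956 173.32019704] [ 0.3104817  -0.70382056 -0.0015473 ] [0.4293455  0.37572506 0.88403282] [0.36352487 0.31038135 0.00341352] 3
s [335 169  18  25 302] [343.07284768 181.93708609] [ 0.36750119 -0.70382056  0.07405815] [0.610191   0.18519155 0.88403282] [0.58210891 0.13109453 0.07871654] 302
((491.40289306640625, -263.3636474609375), (914.0963134765625, 42.93711853027344), 76.97789764404297) 0.07871653765195524
thali ((509.88134765625, -352.34814453125), 100.17208099365234) [ 0.51478992 -0.36467269  0.01752562]
298 280 [0.3888804  0.04402115 0.00257743]
432 97 [ 0.7328041  -0.2227971   0.13352498]
490 220 [ 0.50930903 -0.36078778  0.00484841]
318 95 [ 0.75510668 -0.00383894  0.09114241]
rail ((575.865478515625, 82.22944641113281), (479.5237731933594, 65.70536041259766), 78.58384704589844) 2265
```

View pics/tc.png

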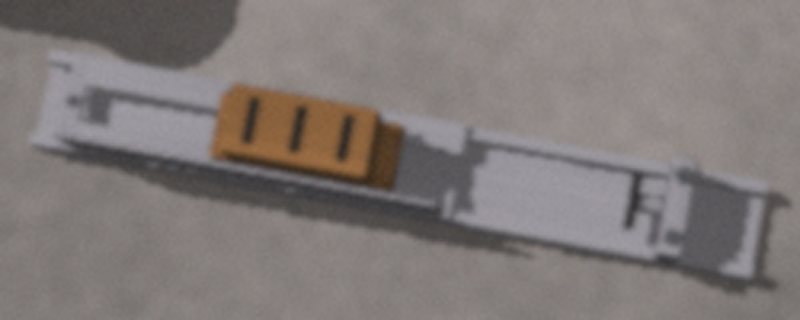

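View pics/sc.png

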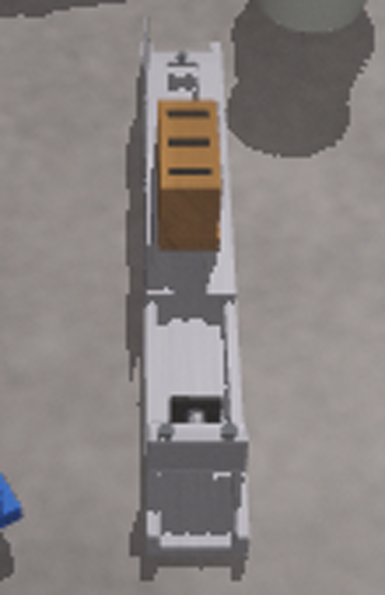

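The crops confirm the choice: the wooden stand (orange, two-tier, three slot marks, top (250,181)) sits under the cover. The lips' end shows near crop (465,140), the buffer near (640,195), and the end block at (690,220). Next I measure along the rail in the rail frame.

```bash
cat >> h.py <<'E'
th=np.deg2rad(78.58+180);C=np.array([.5759,.0822])
ex=np.array([np.cos(th),np.sin(th)]);ey=np.array([-ex[1],ex[0]]);O=C+ex*.055
def rf(P): d=P[...,:2]-O;return np.stack([d@ex,d@ey,P[...,2]],-1)
def wf(x,y,z): return np.r_[O+ex*x+ey*y,z]
E
python3 - <<'E'
from h import *
t=dict(np.load("top0.npz"));s=dict(np.load("side0.npz"))
print(O,ex,ey)
for n,i in(("t",t),("s",s)):
    P=cloud(i);Q=rf(P);ok=i["z_map"]>0
    m=ok&(abs(Q[...,1])<.05)&(Q[...,0]>-.32)&(Q[...,0]<.22)
    q=Q[m]
    print(n)
    for nm,sel in dict(centre=abs(q[:,1])<.008,lipL=(abs(q[:,1]-.018)<.004),lipR=(abs(q[:,1]+.018)<.004),guard=(q[:,1]<-.024)&(q[:,1]>-.036)).items():
        a=q[sel];print(nm," ".join(f"{x*1000:.0f}:{np.max(a[(abs(a[:,0]-x)<.003),2])*1000:.0f}" for x in np.arange(-.3,.2,.006) if (abs(a[:,0]-x)<.003).any()))
    b=brown(i)&m; a=Q[b]; top=a[(a[:,2]>.075)];print("top",np.percentile(top,[1,50,99],axis=0).round(4))
    pl=a[(a[:,2]<.05)&(a[:,2]>.036)];print("pl",len(pl), np.percentile(pl,[1,50,99],axis=0).round(4) if len(pl) else 0)
    e=Q[m&(Q[...,2]>.048)&(Q[...,2]<.062)&(Q[...,0]>.07)];print("endblock",np.percentile(e,[1,50,99],axis=0).round(4),len(e))
    gd=Q[m&(Q[...,2]>.068)&(Q[...,1]<-.026)];print("guard",len(gd),np.percentile(gd,[1,50,99],axis=0).round(4) if len(gd) else 0)
E
```

```text
[0.56501003 0.02828888] [-0.19799951 -0.98020212] [ 0.98020212 -0.19799951]
t
centre -300:6 -294:14 -288:16 -282:14 -276:31 -270:33 -264:31 -258:15 -252:16 -246:14 -240:15 -234:15 -228:15 -222:14 -216:14 -210:14 -204:17 -198:17 -192:15 -186:16 -180:16 -174:44 -168:46 -162:78 -156:84 -150:83 -144:84 -138:84 -132:84 -126:83 -120:84 -114:85 -108:84 -102:82 -96:83 -90:85 -84:84 -78:83 -72:86 -66:83 -60:49 -54:46 -48:15 -42:14 -36:16 -30:15 -24:14 -18:15 -12:14 -6:16 0:15 6:15 12:16 18:15 24:16 30:14 36:16 42:17 48:16 54:15 60:15 66:15 72:16 78:14 84:15 90:18 96:59 102:58 108:51 114:49 120:58 126:59 132:62 138:59 144:16 150:15 156:15 162:16 168:16 174:15 180:17 186:14 192:4 198:3
lipL -300:4 -294:12 -288:15 -282:12 -276:29 -270:29 -264:29 -258:30 -252:31 -246:30 -240:30 -234:31 -228:28 -222:29 -216:32 -210:34 -204:30 -198:28 -192:29 -186:32 -180:32 -174:43 -168:46 -162:79 -156:82 -150:83 -144:84 -138:82 -132:85 -126:84 -120:82 -114:86 -108:83 -102:81 -96:83 -90:83 -84:82 -78:83 -72:81 -66:81 -60:46 -54:44 -48:30 -42:29 -36:30 -30:31 -24:31 -18:31 -12:29 -6:17 0:14 6:17 12:14 18:13 24:14 3
[... 3375 characters left out ...]
168:73 -162:71 -156:71 -150:71 -144:70 -138:72 -132:72 -126:72 -120:72 -114:73 -108:73 -102:71 -96:73 -90:76 -84:77 -78:78 -72:79 -66:74 -60:73 -54:72 -48:74 -42:71 -36:73 -30:73 -24:72 -18:71 -12:28 -6:22 0:22 6:22 12:24 18:23 24:24 30:21 36:24 42:22 48:23 54:22 60:23 66:22 72:21 78:23 84:24 90:22 96:20 102:-1 108:-1 114:1 120:54 126:58 132:60 138:58 144:23 150:23 156:22 162:23 168:24 174:24 180:25 186:22 192:2 198:2
top [[-0.1562 -0.0236  0.0755]
 [-0.1043 -0.0039  0.0787]
 [-0.0668  0.0173  0.0817]]
pl 0 0
endblock [[ 0.0973 -0.0331  0.0483]
 [ 0.1299 -0.002   0.0538]
 [ 0.1379  0.0288  0.0596]] 254
guard 76 [[-0.2573 -0.0333  0.069 ]
 [-0.154  -0.0317  0.0714]
 [-0.0202 -0.0305  0.0739]]
```

```bash
cat > mv.py <<'E'
import sys
from h import *
from bench import telemetry
def plan(x,y,z,yawtgt=None):
    s=telemetry.get_state();T=R.from_rotvec(s["tool_rot"]).as_matrix()
    d=np.r_[O+ex*x+ey*y,z]-s["position"]
    a=np.r_[ey,0]; zt=T[:,2]; a=a if a@zt>0 else -a
    xa=T[:,0]; ang=np.degrees(np.arctan2(np.cross(zt,a)@xa,zt@a))
    p=s["position"];q=rf(p)
    print("t",s["time"].__round__(2),"tcp rail",q.round(4),"toolx",xa.round(3),"toolz",zt.round(3),"F",s["ft_force"].round(1),"w",round(s["grip_width"],3))
    print("to",wf(x,y,z).round(3),"shift units",(T.T@d/.04).round(3),"twist units",round(ang/5,3))
if __name__=="__main__": plan(*map(float,sys.argv[1:4]))
E
python3 mv.py -0.195 0 0.15
python3 - <<'E'
from h import *
t=dict(np.load("top0.npz"));s=dict(np.load("side0.npz"))
for n,i in(("t",t),("s",s)):
    P=cloud(i).reshape(-1,3);d=np.hypot(P[:,0]-.51,P[:,1]+.352)
    m=(d<.12)&(P[:,2]>.0125)&(P[:,2]<.026);g=P[m]
    A=np.c_[2*g[:,:2],np.ones(len(g))];c=np.linalg.lstsq(A,(g[:,:2]**2).sum(1),rcond=None)[0];print(n,c[:2],np.sqrt(c[2]+c[0]**2+c[1]**2),len(g))
    for nm,(x,y,r,h) in dict(tum=(.39,.03,.1,.085),mug=(.74,.33,.14,.05),dab=(.72,-.22,.12,.12)).items():
        g=P[(np.hypot(P[:,0]-x,P[:,1]-y)<r)&(P[:,2]>h)&(P[:,2]<.3)];print(nm,g.min(0).round(3),g.max(0).round(3))
E
```

```text
t 0.1 tcp rail [-0.4878 -0.3803  0.2216] toolx [-0.001 -0.002 -1.   ] toolz [ 0.445  0.896 -0.002] F [-0.4 -0.1  0.4] w 0.999
to [0.604 0.219 0.15 ] shift units [  1.799 -11.075  -4.61 ] twist units 15.004
t [ 0.50996411 -0.35145655] 0.09755072283482778 574
tum [0.353 0.006 0.085] [0.422 0.076 0.107]
mug [0.69  0.315 0.05 ] [0.805 0.466 0.166]
dab [ 0.693 -0.268  0.12 ] [ 0.779 -0.183  0.138]
s [ 0.50836165 -0.35219286] 0.09765492655705402 670
tum [0.35  0.004 0.085] [0.42  0.078 0.103]
mug [0.688 0.313 0.05 ] [0.803 0.425 0.162]
dab [ 0.691 -0.269  0.12 ] [ 0.778 -0.183  0.134]
```

```bash
python3 -m creep '[{"fingers":0,"x":0,"y":-0.6,"z":-0.25,"twist":0.8},{"fingers":0,"x":0,"y":-1.2,"z":-0.5,"twist":1.6},{"fingers":0,"x":0,"y":-1.8,"z":-0.75,"twist":2.5},{"fingers":0,"x":0,"y":-2.5,"z":-1.05,"twist":3.4},{"fingers":0,"x":0,"y":-3.2,"z":-1.35,"twist":4.3},{"fingers":0,"x":0,"y":-3.9,"z":-1.6,"twist":5.3},{"fingers":0,"x":0,"y":-4.6,"z":-1.9,"twist":6.3},{"fingers":0,"x":0,"y":-5.3,"z":-2.2,"twist":7.3},{"fingers":0,"x":0,"y":-6,"z":-2.5,"twist":8.3},{"fingers":0,"x":0,"y":-6.7,"z":-2.8,"twist":9.3},{"fingers":0,"x":0,"y":-7.4,"z":-3.1,"twist":10.3},{"fingers":0,"x":0,"y":-8.1,"z":-3.4,"twist":11.3},{"fingers":0,"x":0,"y":-8.8,"z":-3.65,"twist":12.2},{"fingers":0,"x":0,"y":-9.5,"z":-3.95,"twist":13},{"fingers":0,"x":0,"y":-10.1,"z":-4.2,"twist":13.8},{"fingers":0,"x":0,"y":-10.6,"z":-4.4,"twist":14.4},{"fingers":0,"x":0,"y":-10.9,"z":-4.55,"twist":14.8},{"fingers":0,"x":0,"y":-11.08,"z":-4.61,"twist":15},{"fingers":0,"x":0,"y":-11.08,"z":-4.61,"twist":15},{"fingers":0,"x":0,"y":-11.08,"z":-4.61,"twist":15}]'; python3 mv.py -0.195 0 0.06
```

```text
time: 1.77
position: [0.6034, 0.2213, 0.2223]
tool_rot: [0.155, 1.566, -0.154]
ft_force: [0.7, 0.2, -0.9]
grip_width: 0.0
t 1.77 tcp rail [-0.1968 -0.0006  0.2223] toolx [-0.001  0.001 -1.   ] toolz [ 0.981 -0.196 -0.001] F [ 0.7  0.2 -0.9] w 0.0
to [0.604 0.219 0.06 ] shift units [ 4.058 -0.048  0.019] twist units 0.027
```

```bash
python3 -m creep '[{"fingers":0,"x":0.8,"y":-0.03,"z":0.02,"twist":0},{"fingers":0,"x":1.6,"y":-0.05,"z":0.02,"twist":0},{"fingers":0,"x":2.4,"y":-0.05,"z":0.02,"twist":0},{"fingers":0,"x":3.1,"y":-0.05,"z":0.02,"twist":0},{"fingers":0,"x":3.7,"y":-0.05,"z":0.02,"twist":0},{"fingers":0,"x":4.05,"y":-0.05,"z":0.02,"twist":0},{"fingers":0,"x":4.05,"y":-0.05,"z":0.02,"twist":0},{"fingers":0,"x":4.05,"y":-0.05,"z":0.02,"twist":0}]'; python3 mv.py -0.195 0 0.031
python3 - <<'E'
from bench import viewer
import cv2,numpy as np
a=viewer.get_image("side")["pixels"][130:310,270:400,::-1];b=viewer.get_image("top")["pixels"][130:240,140:410,::-1]
cv2.imwrite("pics/s1.png",cv2.resize(a,None,fx=3,fy=3));cv2.imwrite("pics/t1.png",cv2.resize(b,None,fx=2.8,fy=2.8))
E
```

```text
time: 2.43
position: [0.6038, 0.2191, 0.0606]
tool_rot: [0.155, 1.566, -0.155]
ft_force: [0.7, -0.6, 0.4]
grip_width: 0.006
t 2.43 tcp rail [-0.1948  0.0003  0.0606] toolx [-0.001  0.    -1.   ] toolz [ 0.981 -0.196 -0.001] F [ 0.7 -0.6  0.4] w 0.006
to [0.604 0.219 0.031] shift units [ 0.741  0.006 -0.006] twist units 0.027
```

View pics/s1.png

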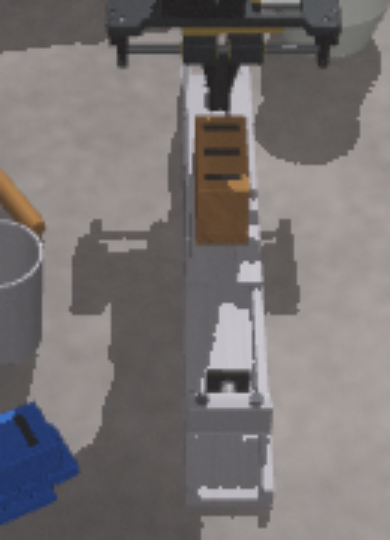

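View pics/t1.png

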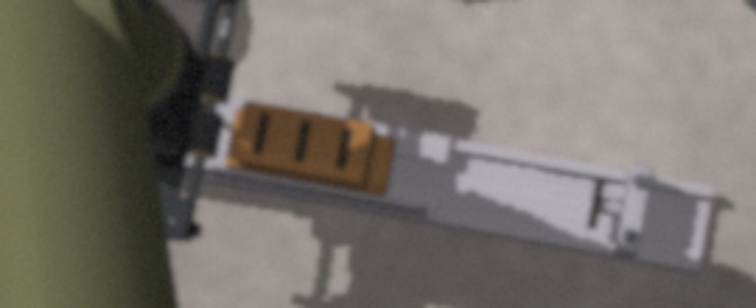

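Side crop: the fingers (220,90) are behind the stand (220,180), between the guard and the far wall. The body clears the guard. Now descend and push.

```bash
python3 -m creep '[{"fingers":0,"x":0.4,"y":0,"z":0,"twist":0},{"fingers":0,"x":0.74,"y":0,"z":0,"twist":0},{"fingers":0,"x":0.74,"y":0,"z":0,"twist":0},{"fingers":0,"x":0.74,"y":-0.15,"z":0,"twist":0},{"fingers":0,"x":0.74,"y":-0.25,"z":0,"twist":0},{"fingers":0,"x":0.74,"y":-0.32,"z":0,"twist":0},{"fingers":0,"x":0.74,"y":-0.39,"z":0,"twist":0},{"fingers":0,"x":0.74,"y":-0.46,"z":0,"twist":0},{"fingers":0,"x":0.74,"y":-0.53,"z":0,"twist":0},{"fingers":0,"x":0.74,"y":-0.6,"z":0,"twist":0},{"fingers":0,"x":0.74,"y":-0.6,"z":0,"twist":0}]'; python3 mv.py -0.026 0 0.031
python3 - <<'E'
from h import *
from bench import viewer
i=viewer.get_image("side");Q=rf(cloud(i));a=Q[brown(i)&(i["z_map"]>0)&(Q[...,2]>.07)&(abs(Q[...,1])<.04)];print(np.percentile(a,[1,50,99],axis=0).round(4))
E
```

```text
time: 3.45
position: [0.6002, 0.1943, 0.0318]
tool_rot: [0.157, 1.564, -0.156]
ft_force: [0.6, 2.1, 1.6]
grip_width: 0.004
t 3.45 tcp rail [-0.1697  0.0016  0.0318] toolx [ 0.001  0.001 -1.   ] toolz [ 0.98  -0.198  0.001] F [0.6 2.1 1.6] w 0.004
to [0.57  0.054 0.031] shift units [ 0.015 -3.593 -0.041] twist units 0.0
[[-0.1439 -0.0219  0.0748]
 [-0.0813 -0.0049  0.0785]
 [-0.0515  0.0175  0.0827]]
```

```bash
python3 -m creep '[{"fingers":0,"x":0,"y":-0.08,"z":0,"twist":0},{"fingers":0,"x":0,"y":-0.2,"z":0,"twist":0},{"fingers":0,"x":0,"y":-0.35,"z":-0.02,"twist":0},{"fingers":0,"x":0,"y":-0.5,"z":-0.04,"twist":0},{"fingers":0,"x":0,"y":-0.65,"z":-0.04,"twist":0},{"fingers":0,"x":0,"y":-0.8,"z":-0.04,"twist":0},{"fingers":0,"x":0,"y":-0.95,"z":-0.04,"twist":0},{"fingers":0,"x":0,"y":-1.1,"z":-0.04,"twist":0},{"fingers":0,"x":0,"y":-1.25,"z":-0.04,"twist":0},{"fingers":0,"x":0,"y":-1.4,"z":-0.04,"twist":0},{"fingers":0,"x":0,"y":-1.55,"z":-0.04,"twist":0},{"fingers":0,"x":0,"y":-1.7,"z":-0.04,"twist":0},{"fingers":0,"x":0,"y":-1.85,"z":-0.04,"twist":0},{"fingers":0,"x":0,"y":-2,"z":-0.04,"twist":0},{"fingers":0,"x":0,"y":-2.15,"z":-0.04,"twist":0},{"fingers":0,"x":0,"y":-2.3,"z":-0.04,"twist":0},{"fingers":0,"x":0,"y":-2.45,"z":-0.04,"twist":0},{"fingers":0,"x":0,"y":-2.58,"z":-0.04,"twist":0},{"fingers":0,"x":0,"y":-2.66,"z":-0.04,"twist":0},{"fingers":0,"x":0,"y":-2.7,"z":-0.04,"twist":0}]'; python3 mv.py -0.028 0 0.031
python3 - <<'E'
from h import *
from bench import viewer
i=viewer.get_image("side");Q=rf(cloud(i));a=Q[brown(i)&(i["z_map"]>0)&(Q[...,2]>.07)&(abs(Q[...,1])<.04)];print(np.percentile(a,[1,50,99],axis=0).round(4))
cv2.imwrite("pics/s2.png",cv2.resize(i["pixels"][150:310,290:400,::-1],None,fx=3.5,fy=3.5))
i=viewer.get_image("top");cv2.imwrite("pics/t2.png",cv2.resize(i["pixels"][130:240,230:410,::-1],None,fx=4,fy=4))
E
```

```text
time: 5.17
position: [0.5766, 0.0879, 0.0309]
tool_rot: [0.157, 1.565, -0.157]
ft_force: [1.5, 4.3, 3.1]
grip_width: 0.005
t 5.17 tcp rail [-0.0607 -0.0005  0.0309] toolx [-0. -0. -1.] toolz [ 0.98  -0.198 -0.   ] F [1.5 4.3 3.1] w 0.005
to [0.571 0.056 0.031] shift units [-0.002 -0.817  0.012] twist units -0.005
[[-0.0305 -0.0253  0.0726]
 [ 0.0287 -0.0074  0.0781]
 [ 0.0569  0.0157  0.0819]]
```

View pics/s2.png

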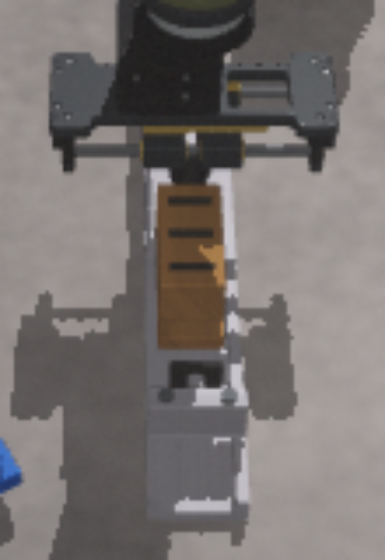

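View pics/t2.png

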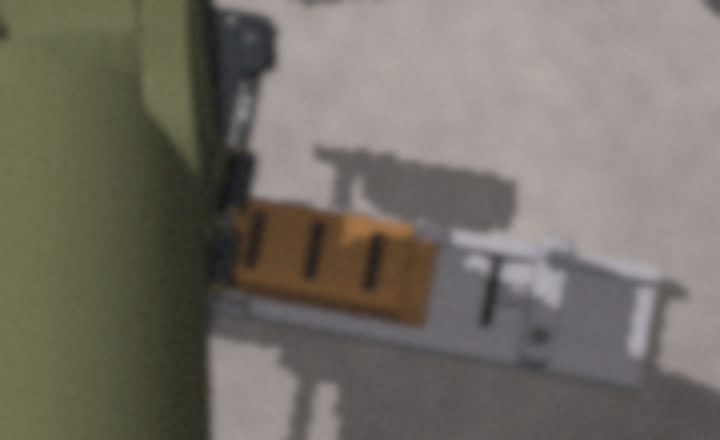

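The plinth front is at crop (430,280) and the buffer at (490,290), so about 25 mm remains. From here I push in small steps and watch the force.

```bash
python3 -m creep '[{"fingers":0,"x":0,"y":-0.1,"z":0,"twist":0},{"fingers":0,"x":0,"y":-0.2,"z":0,"twist":0},{"fingers":0,"x":0,"y":-0.3,"z":0,"twist":0},{"fingers":0,"x":0,"y":-0.4,"z":0,"twist":0},{"fingers":0,"x":0,"y":-0.45,"z":0,"twist":0},{"fingers":0,"x":0,"y":-0.45,"z":0,"twist":0}]'; python3 mv.py -0.028 0 0.031;python3 -m creep '[{"fingers":0,"x":0,"y":-0.04,"z":0,"twist":0},{"fingers":0,"x":0,"y":-0.08,"z":0,"twist":0},{"fingers":0,"x":0,"y":-0.1,"z":0,"twist":0}]'; python3 mv.py -0.028 0 0.031;python3 -m creep '[{"fingers":0,"x":0,"y":-0.04,"z":0,"twist":0},{"fingers":0,"x":0,"y":-0.08,"z":0,"twist":0},{"fingers":0,"x":0,"y":-0.08,"z":0,"twist":0}]'; python3 mv.py -0.028 0 0.031
```

```text
time: 5.77
position: [0.5727, 0.0696, 0.0307]
tool_rot: [0.156, 1.566, -0.158]
ft_force: [1.0, 0.2, 0.3]
grip_width: 0.007
t 5.77 tcp rail [-0.042  -0.0006  0.0307] toolx [-0.001 -0.001 -1.   ] toolz [ 0.98  -0.199 -0.001] F [1.  0.2 0.3] w 0.007
to [0.571 0.056 0.031] shift units [-0.008 -0.35   0.016] twist units -0.01
time: 6.02
position: [0.5722, 0.0669, 0.0307]
tool_rot: [0.156, 1.566, -0.156]
ft_force: [1.8, 2.0, -1.1]
grip_width: 0.006
t 6.02 tcp rail [-0.0393 -0.0007  0.0307] toolx [-0. -0. -1.] toolz [ 0.98  -0.198 -0.   ] F [ 1.8  2.  -1.1] w 0.006
to [0.571 0.056 0.031] shift units [-0.008 -0.283  0.016] twist units 0.003
time: 6.27
position: [0.5714, 0.0634, 0.0308]
tool_rot: [0.156, 1.566, -0.157]
ft_force: [0.7, 2.0, -0.5]
grip_width: 0.006
t 6.27 tcp rail [-0.0357 -0.0006  0.0308] toolx [-0.001 -0.001 -1.   ] toolz [ 0.98  -0.198 -0.001] F [ 0.7  2.  -0.5] w 0.006
to [0.571 0.056 0.031] shift units [-0.005 -0.192  0.016] twist units -0.001
```

```bash
for k in 1; do python3 -m creep '[{"fingers":0,"x":0,"y":-0.04,"z":0,"twist":0},{"fingers":0,"x":0,"y":-0.08,"z":0,"twist":0},{"fingers":0,"x":0,"y":-0.08,"z":0,"twist":0}]' >/dev/null; done; python3 mv.py -0.028 0 0.031;python3 -m creep '[{"fingers":0,"x":0,"y":-0.04,"z":0,"twist":0},{"fingers":0,"x":0,"y":-0.08,"z":0,"twist":0},{"fingers":0,"x":0,"y":-0.08,"z":0,"twist":0}]'>/dev/null; python3 mv.py -0.028 0 0.031
python3 - <<'E'
from h import *
from bench import viewer
i=viewer.get_image("side");Q=rf(cloud(i));a=Q[brown(i)&(i["z_map"]>0)&(Q[...,2]>.07)&(abs(Q[...,1])<.04)];print(np.percentile(a,[1,50,99],axis=0).round(4))
cv2.imwrite("pics/s3.png",cv2.resize(i["pixels"][190:300,310:380,::-1],None,fx=5,fy=5))
i=viewer.get_image("top");cv2.imwrite("pics/t3.png",cv2.resize(i["pixels"][150:240,270:410,::-1],None,fx=5,fy=5))
E
```

```text
t 6.52 tcp rail [-0.0326 -0.0006  0.0308] toolx [-0.001 -0.    -1.   ] toolz [ 0.98  -0.198 -0.001] F [-0.4  1.7 -0.3] w 0.005
to [0.571 0.056 0.031] shift units [-0.004 -0.116  0.016] twist units -0.001
t 6.77 tcp rail [-0.0302 -0.0006  0.0309] toolx [-0.     0.001 -1.   ] toolz [ 0.98  -0.198 -0.   ] F [ 0.2  1.4 -2.1] w 0.009
to [0.571 0.056 0.031] shift units [-0.003 -0.056  0.016] twist units 0.004
[[-0.0008 -0.0239  0.0755]
 [ 0.0592 -0.0024  0.079 ]
 [ 0.0861  0.0167  0.0821]]
```

View pics/s3.png

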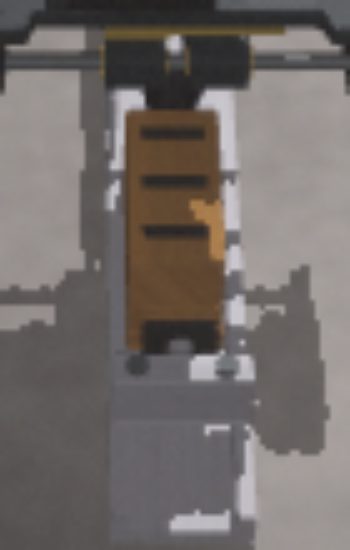

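View pics/t3.png

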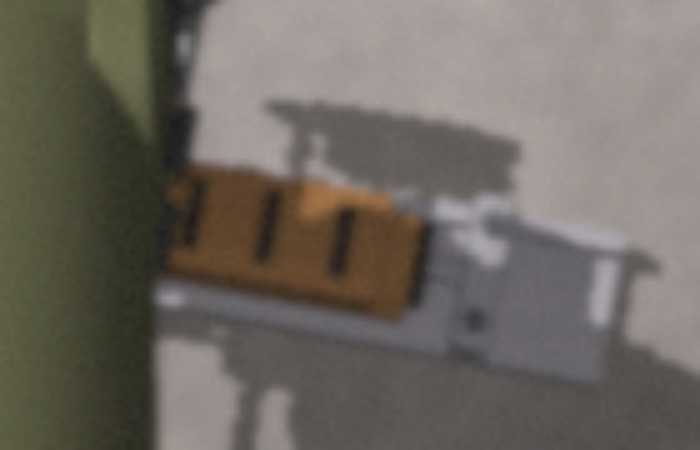

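```bash
cat > dk.py <<'E'
from h import *
def dark(i):
    # sample row profile along rail centre at z=.053, several y
    g=cv2.cvtColor(i["pixels"],cv2.COLOR_RGB2GRAY).astype(np.float32);xs=np.arange(.08,.13,.001)
    acc=[]
    for y in np.arange(-.012,.013,.003):
        p=proj(i,np.array([wf(x,y,.053) for x in xs])).astype(np.float32)
        acc.append(cv2.remap(g,p[None,:,0],p[None,:,1],cv2.INTER_LINEAR)[0])
    a=np.mean(acc,0);print(" ".join(f"{x*1000:.0f}:{v:.0f}" for x,v in zip(xs,a)))
if __name__=="__main__":
    from bench import viewer
    dark(dict(np.load("top0.npz")));dark(viewer.get_image("top"))
    dark(dict(np.load("side0.npz")));dark(viewer.get_image("side"))
E
python3 dk.py
```

```text
80:151 81:151 82:151 83:151 84:151 85:151 86:151 87:151 88:151 89:152 90:151 91:151 92:151 93:151 94:148 95:143 96:134 97:121 98:106 99:89 100:74 101:67 102:67 103:75 104:88 105:100 106:111 107:119 108:126 109:129 110:132 111:135 112:136 113:134 114:132 115:129 116:126 117:124 118:122 119:123 120:125 121:131 122:137 123:142 124:146 125:148 126:148 127:148 128:147 129:147
80:75 81:75 82:75 83:75 84:75 85:74 86:73 87:72 88:71 89:71 90:72 91:73 92:74 93:74 94:74 95:73 96:73 97:72 98:69 99:65 100:59 101:52 102:45 103:42 104:43 105:51 106:60 107:71 108:81 109:88 110:93 111:96 112:98 113:100 114:101 115:102 116:104 117:104 118:104 119:104 120:105 121:107 122:109 123:112 124:115 125:117 126:119 127:120 128:121 129:121
80:188 81:188 82:188 83:188 84:188 85:188 86:188 87:188 88:188 89:188 90:188 91:188 92:188 93:188 94:188 95:188 96:188 97:162 98:131 99:100 100:84 101:70 102:57 103:53 104:48 105:45 106:45 107:46 108:48 109:54 110:60 111:66 112:72 113:77 114:81 115:83 116:86 117:88 118:91 119:96 120:129 121:164 122:189 123:187 124:185 125:182 126:180 127:178 128:176 129:175
80:77 81:77 82:77 83:77 84:77 85:76 86:76 87:76 88:77 89:77 90:77 91:78 92:78 93:79 94:79 95:78 96:77 97:77 98:77 99:77 100:67 101:56 102:46 103:45 104:43 105:42 106:42 107:42 108:42 109:42 110:43 111:47 112:53 113:59 114:62 115:63 116:64 117:64 118:65 119:67 120:92 121:118 122:136 123:134 124:133 125:133 126:135 127:137 128:137 129:136
```

The dark buffer plate has shifted from 98 to about 100.5 mm in both views, so it is pressed in about 2 mm. I'll push another 4 mm for margin, well short of 14.

```bash
python3 -m creep '[{"fingers":0,"x":0,"y":-0.04,"z":0,"twist":0},{"fingers":0,"x":0,"y":-0.08,"z":0,"twist":0},{"fingers":0,"x":0,"y":-0.1,"z":0,"twist":0},{"fingers":0,"x":0,"y":-0.1,"z":0,"twist":0}]'; python3 mv.py -0.028 0 0.031; python3 dk.py | sed -n '2p;4p'
```

```text
time: 7.3
position: [0.5698, 0.0549, 0.031]
tool_rot: [0.157, 1.565, -0.155]
ft_force: [1.7, 5.6, -3.4]
grip_width: 0.003
t 7.3 tcp rail [-0.027  -0.0006  0.031 ] toolx [ 0.     0.001 -1.   ] toolz [ 0.98  -0.197  0.   ] F [ 1.7  5.6 -3.4] w 0.003
to [0.571 0.056 0.031] shift units [0.    0.024 0.014] twist units 0.008
80:71 81:73 82:74 83:75 84:75 85:76 86:75 87:74 88:74 89:73 90:72 91:72 92:72 93:72 94:72 95:73 96:74 97:74 98:74 99:74 100:72 101:69 102:65 103:59 104:52 105:44 106:40 107:43 108:50 109:61 110:72 111:81 112:88 113:93 114:96 115:98 116:99 117:100 118:100 119:101 120:101 121:103 122:106 123:110 124:114 125:117 126:118 127:120 128:121 129:122
80:76 81:76 82:77 83:77 84:77 85:77 86:77 87:77 88:77 89:77 90:76 91:76 92:77 93:77 94:77 95:77 96:77 97:77 98:77 99:78 100:78 101:78 102:77 103:68 104:59 105:51 106:48 107:45 108:43 109:42 110:42 111:42 112:43 113:43 114:48 115:54 116:61 117:63 118:64 119:67 120:91 121:118 122:136 123:135 124:133 125:134 126:135 127:136 128:137 129:136
```

The buffer is pressed in about 5 to 6 mm: the plate edge moved from 98 to about 103.5, and the force is up to about 5.6 N. Back off, then rise.

```bash
python3 -m creep '[{"fingers":0,"x":0,"y":0.05,"z":0,"twist":0},{"fingers":0,"x":0,"y":0.1,"z":0,"twist":0},{"fingers":0,"x":0,"y":0.15,"z":0,"twist":0},{"fingers":0,"x":0,"y":0.2,"z":0,"twist":0},{"fingers":0,"x":0,"y":0.35,"z":0,"twist":0},{"fingers":0,"x":0,"y":0.6,"z":0,"twist":0},{"fingers":0,"x":-0.5,"y":0.7,"z":0,"twist":0},{"fingers":0,"x":-1.2,"y":0.7,"z":0,"twist":0},{"fingers":0,"x":-2,"y":0.7,"z":0,"twist":0},{"fingers":0.5,"x":-2.8,"y":0.7,"z":0,"twist":0},{"fingers":1,"x":-3.2,"y":0.7,"z":0,"twist":0},{"fingers":1,"x":-3.2,"y":0.7,"z":0,"twist":0},{"fingers":1,"x":-3.2,"y":0.7,"z":0,"twist":0}]'
python3 - <<'E'
from h import *
from bench import viewer
i=viewer.get_image("side");Q=rf(cloud(i));a=Q[brown(i)&(i["z_map"]>0)&(Q[...,2]>.07)&(abs(Q[...,1])<.04)];print(np.percentile(a,[1,50,99],axis=0).round(4))
cv2.imwrite("pics/s4.png",cv2.resize(i["pixels"][150:310,280:400,::-1],None,fx=3.6,fy=3.6))
E
python3 dk.py | sed -n '2p;4p'; python3 mv.py 0.037 0 0.15
```

```text
time: 8.48
position: [0.576, 0.0821, 0.1601]
tool_rot: [0.156, 1.563, -0.155]
ft_force: [-1.0, -0.3, -0.6]
grip_width: 0.224
[[-0.0024 -0.0253  0.0758]
 [ 0.0263 -0.0053  0.0786]
 [ 0.083   0.0154  0.0816]]
80:76 81:76 82:76 83:75 84:75 85:74 86:73 87:71 88:70 89:70 90:71 91:73 92:73 93:73 94:73 95:73 96:73 97:72 98:69 99:66 100:61 101:54 102:47 103:44 104:44 105:52 106:63 107:76 108:89 109:98 110:104 111:107 112:109 113:109 114:109 115:108 116:107 117:105 118:103 119:101 120:98 121:98 122:99 123:101 124:105 125:107 126:109 127:109 128:108 129:108
80:76 81:76 82:76 83:76 84:76 85:76 86:76 87:76 88:77 89:77 90:77 91:77 92:79 93:81 94:80 95:79 96:77 97:77 98:77 99:77 100:69 101:61 102:52 103:49 104:46 105:44 106:43 107:43 108:43 109:43 110:44 111:47 112:53 113:60 114:62 115:63 116:64 117:63 118:62 119:62 120:79 121:98 122:110 123:109 124:108 125:107 126:106 127:106 128:105 129:104
t 8.63 tcp rail [-0.054  -0.0015  0.1573] toolx [-0.003 -0.001 -1.   ] toolz [ 0.98  -0.197 -0.002] F [ 0.3 -0.  -0.6] w 0.357
to [ 0.558 -0.008  0.15 ] shift units [ 0.186 -2.275  0.036] twist units 0.008
```

View pics/s4.png

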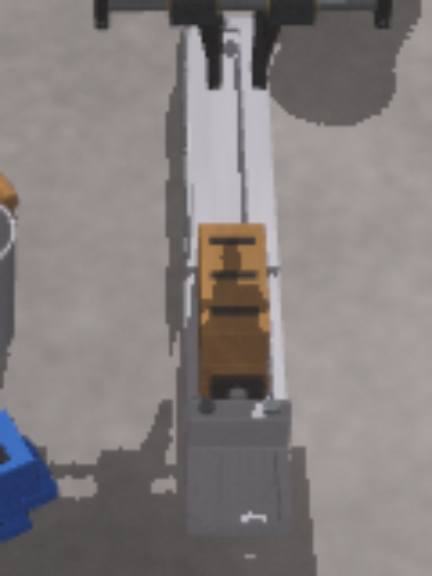

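The stand is at crop (235,310), still against the buffer, its centre at about rail x = 40 mm. The guard ends behind it, so both sides are free. Move over it and descend with the fingers open.

```bash
python3 -m creep '[{"fingers":1,"x":0,"y":-0.4,"z":0,"twist":0},{"fingers":1,"x":0,"y":-0.9,"z":0,"twist":0},{"fingers":1,"x":0,"y":-1.4,"z":0,"twist":0},{"fingers":1,"x":0,"y":-1.9,"z":0,"twist":0},{"fingers":1,"x":0,"y":-2.25,"z":0,"twist":0},{"fingers":1,"x":0,"y":-2.35,"z":0,"twist":0},{"fingers":1,"x":0,"y":-2.35,"z":0,"twist":0},{"fingers":1,"x":0,"y":-2.35,"z":0,"twist":0},{"fingers":1,"x":0,"y":-2.35,"z":0,"twist":0},{"fingers":1,"x":0,"y":-2.35,"z":0,"twist":0}]'; python3 mv.py 0.040 -0.0015 0.090
python3 - <<'E'
from h import *
from bench import viewer
i=viewer.get_image("side");cv2.imwrite("pics/s5.png",cv2.resize(i["pixels"][130:310,260:420,::-1],None,fx=3.3,fy=3.3))
E
```

```text
time: 9.47
position: [0.5569, -0.0093, 0.1588]
tool_rot: [0.155, 1.565, -0.154]
ft_force: [-0.4, 0.6, 0.1]
grip_width: 0.988
t 9.47 tcp rail [ 0.0385 -0.0006  0.1588] toolx [-0.  0. -1.] toolz [ 0.981 -0.195 -0.   ] F [-0.4  0.6  0.1] w 0.988
to [ 0.556 -0.011  0.09 ] shift units [ 1.72  -0.038 -0.023] twist units 0.029
```

View pics/s5.png

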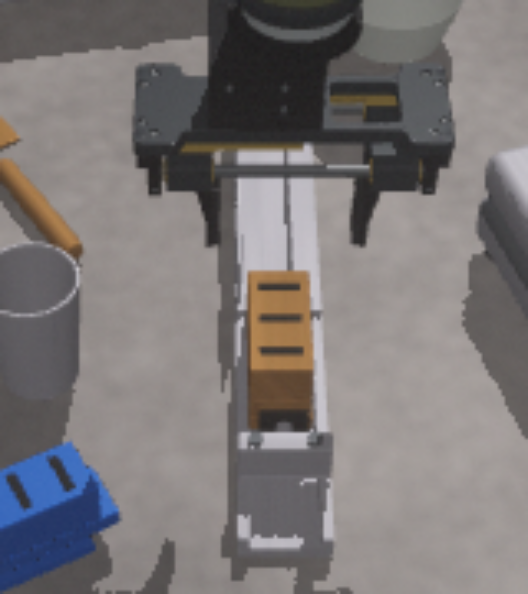

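The fingers (212,240) and (358,240) straddle the stand's axis at (280,310). Descending.

```bash
python3 -m creep '[{"fingers":1,"x":0.4,"y":-0.04,"z":-0.02,"twist":0},{"fingers":1,"x":0.9,"y":-0.04,"z":-0.02,"twist":0},{"fingers":1,"x":1.4,"y":-0.04,"z":-0.02,"twist":0},{"fingers":1,"x":1.9,"y":-0.04,"z":-0.02,"twist":0},{"fingers":1,"x":2.3,"y":-0.04,"z":-0.02,"twist":0},{"fingers":1,"x":2.6,"y":-0.04,"z":-0.02,"twist":0},{"fingers":1,"x":2.85,"y":-0.04,"z":-0.02,"twist":0},{"fingers":1,"x":2.97,"y":-0.04,"z":-0.02,"twist":0},{"fingers":1,"x":2.97,"y":-0.04,"z":-0.02,"twist":0}]'; python3 mv.py 0.040 -0.0015 0.040
python3 -m creep '[{"fingers":0.6,"x":0,"y":0,"z":0,"twist":0},{"fingers":0.4,"x":0,"y":0,"z":0,"twist":0},{"fingers":0.4,"x":0,"y":0,"z":0,"twist":0},{"fingers":0.4,"x":0,"y":0,"z":0,"twist":0},{"fingers":0.4,"x":0,"y":0,"z":0,"twist":0},{"fingers":0.4,"x":0,"y":0,"z":0,"twist":0},{"fingers":0.4,"x":0,"y":0,"z":0,"twist":0},{"fingers":0.4,"x":0,"y":0,"z":0,"twist":0},{"fingers":0.4,"x":0,"y":0,"z":0,"twist":0},{"fingers":0.4,"x":0,"y":0,"z":0,"twist":0}]' 20
```

```text
time: 10.27
position: [0.5551, -0.012, 0.0393]
tool_rot: [0.156, 1.567, -0.156]
ft_force: [-0.9, -0.8, -0.4]
grip_width: 0.998
t 10.27 tcp rail [ 0.0415 -0.0017  0.0393] toolx [-0.001 -0.    -1.   ] toolz [ 0.98  -0.197 -0.001] F [-0.9 -0.8 -0.4] w 0.998
to [ 0.556 -0.011  0.04 ] shift units [-0.017  0.037  0.006] twist units 0.009
time: 11.1
position: [0.5555, -0.0121, 0.0403]
tool_rot: [0.157, 1.565, -0.156]
ft_force: [-0.3, 0.1, 2.5]
grip_width: 0.501
```

The opening of 43.6 mm matches the 44 mm block. Close firmly and lift straight up.

```bash
python3 -m creep '[{"fingers":0,"x":0,"y":0,"z":0,"twist":0},{"fingers":0,"x":0,"y":0,"z":0,"twist":0},{"fingers":0,"x":-0.05,"y":0,"z":0,"twist":0},{"fingers":0,"x":-0.15,"y":0,"z":0,"twist":0},{"fingers":0,"x":-0.3,"y":0,"z":0,"twist":0},{"fingers":0,"x":-0.5,"y":0,"z":0,"twist":0},{"fingers":0,"x":-0.75,"y":0,"z":0,"twist":0},{"fingers":0,"x":-1,"y":0,"z":0,"twist":0},{"fingers":0,"x":-1.3,"y":0,"z":0,"twist":0},{"fingers":0,"x":-1.6,"y":0,"z":0,"twist":0},{"fingers":0,"x":-2,"y":0,"z":0,"twist":0},{"fingers":0,"x":-2.3,"y":0,"z":0,"twist":0},{"fingers":0,"x":-2.5,"y":0,"z":0,"twist":0},{"fingers":0,"x":-2.5,"y":0,"z":0,"twist":0},{"fingers":0,"x":-2.5,"y":0,"z":0,"twist":0}]' 25
python3 - <<'E'
from h import *
from bench import viewer
for n in("side","top"):
    i=viewer.get_image(n);cv2.imwrite(f"pics/{n[0]}6.png",cv2.resize(i["pixels"][100:420,240:560,::-1],None,fx=1.7,fy=1.7))
E
python3 - <<'E'
from h import *
from bench import telemetry
s=telemetry.get_state();T=R.from_rotvec(s["tool_rot"]).as_matrix();p=s["position"]
d=np.r_[.5095,-.352,p[2]]-p;print(p,s["grip_width"],s["ft_force"].round(1),(T.T@d/.04).round(3))
E
```

```text
time: 12.35
position: [0.5557, -0.0123, 0.1406]
tool_rot: [0.156, 1.564, -0.156]
ft_force: [0.2, 0.2, -5.7]
grip_width: 0.501
[ 0.55485258 -0.01220265  0.13930567] 0.5058463811867764 [-0.1 -0.6 -5.3] [ 3.000e-03 -8.552e+00  5.670e-01]
```

View pics/s6.png

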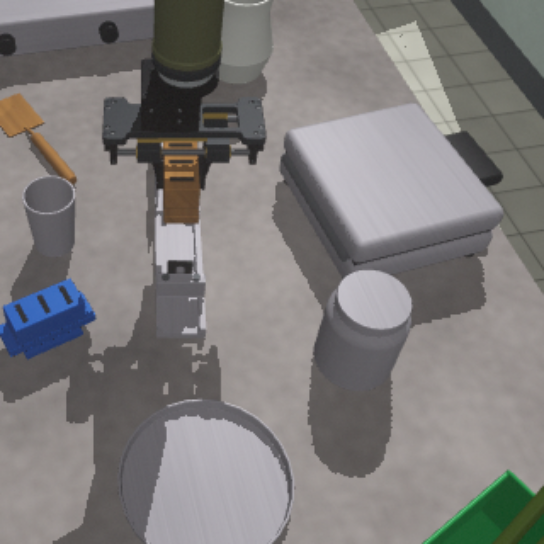

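The stand is held upright above the rail at (180,190) and the bystanders have not moved. Carry it to the thali.

```bash
python3 -m creep '[{"fingers":0,"x":0,"y":-0.2,"z":0.01,"twist":0},{"fingers":0,"x":0,"y":-0.6,"z":0.04,"twist":0},{"fingers":0,"x":0,"y":-1.1,"z":0.07,"twist":0},{"fingers":0,"x":0,"y":-1.7,"z":0.1,"twist":0},{"fingers":0,"x":0,"y":-2.3,"z":0.15,"twist":0},{"fingers":0,"x":0,"y":-2.9,"z":0.2,"twist":0},{"fingers":0,"x":0,"y":-3.5,"z":0.25,"twist":0},{"fingers":0,"x":0,"y":-4.1,"z":0.28,"twist":0},{"fingers":0,"x":0,"y":-4.7,"z":0.32,"twist":0},{"fingers":0,"x":0,"y":-5.3,"z":0.36,"twist":0},{"fingers":0,"x":0,"y":-5.9,"z":0.4,"twist":0},{"fingers":0,"x":0,"y":-6.5,"z":0.43,"twist":0},{"fingers":0,"x":0,"y":-7.1,"z":0.47,"twist":0},{"fingers":0,"x":0,"y":-7.6,"z":0.5,"twist":0},{"fingers":0,"x":0,"y":-8,"z":0.53,"twist":0},{"fingers":0,"x":0,"y":-8.3,"z":0.55,"twist":0},{"fingers":0,"x":0,"y":-8.5,"z":0.57,"twist":0},{"fingers":0,"x":0,"y":-8.55,"z":0.57,"twist":0},{"fingers":0,"x":0,"y":-8.55,"z":0.57,"twist":0},{"fingers":0,"x":0,"y":-8.55,"z":0.57,"twist":0}]'
cat > pl.py <<'E'
from h import *
from bench import telemetry,viewer
import sys
s=telemetry.get_state();T=R.from_rotvec(s["tool_rot"]).as_matrix();p=s["position"]
d=np.r_[.5095,-.352,p[2]]-p;print(p,T[:,0].round(3),s["grip_width"],s["ft_force"].round(1),(T.T@d/.04).round(3))
for n in("side","top"):
    i=viewer.get_image(n);P=cloud(i);m=brown(i)&(i["z_map"]>0)&(np.hypot(P[...,0]-.51,P[...,1]+.35)<.12)&(P[...,2]>.02);a=P[m]
    print(n,len(a),np.percentile(a,[1,50,99],axis=0).round(4) if len(a) else 0)
    c=i["pixels"][300:470,270:460] if n=="side" else i["pixels"][130:300,380:590]
    cv2.imwrite(f"pics/{n[0]}{sys.argv[1]}.png",cv2.resize(c[...,::-1],None,fx=3,fy=3))
E
python3 pl.py 7
```

```text
time: 14.12
position: [0.5108, -0.3507, 0.1398]
tool_rot: [0.156, 1.566, -0.154]
ft_force: [-0.0, -0.6, -5.1]
grip_width: 0.503
[ 0.51075963 -0.35067328  0.13982602] [-0.     0.001 -1.   ] 0.5027496437544682 [-0.  -0.6 -5.1] [-0.    -0.039 -0.024]
side 169 [[ 0.4834 -0.3763  0.1754]
 [ 0.5033 -0.3676  0.1782]
 [ 0.5287 -0.3395  0.1813]]
top 509 [[ 0.4954 -0.3429  0.1399]
 [ 0.5159 -0.3058  0.1772]
 [ 0.5368 -0.2908  0.1839]]
```

View pics/s7.png

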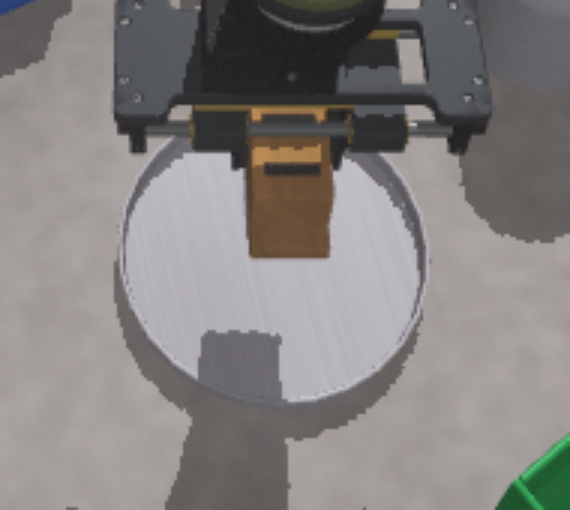

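It hangs upright over the thali. Lower it, slowly at the end.

```bash
python3 -m creep '[{"fingers":0,"x":0.2,"y":-0.03,"z":-0.02,"twist":0},{"fingers":0,"x":0.5,"y":-0.03,"z":-0.02,"twist":0},{"fingers":0,"x":0.8,"y":-0.03,"z":-0.02,"twist":0},{"fingers":0,"x":1.1,"y":-0.03,"z":-0.02,"twist":0},{"fingers":0,"x":1.4,"y":-0.03,"z":-0.02,"twist":0},{"fingers":0,"x":1.7,"y":-0.03,"z":-0.02,"twist":0},{"fingers":0,"x":1.95,"y":-0.03,"z":-0.02,"twist":0},{"fingers":0,"x":2.15,"y":-0.03,"z":-0.02,"twist":0},{"fingers":0,"x":2.3,"y":-0.03,"z":-0.02,"twist":0},{"fingers":0,"x":2.4,"y":-0.03,"z":-0.02,"twist":0},{"fingers":0,"x":2.4,"y":-0.03,"z":-0.02,"twist":0}]'
python3 -m creep '[{"fingers":0,"x":0.04,"y":0,"z":0,"twist":0},{"fingers":0,"x":0.08,"y":0,"z":0,"twist":0},{"fingers":0,"x":0.12,"y":0,"z":0,"twist":0},{"fingers":0,"x":0.12,"y":0,"z":0,"twist":0}]'
python3 -m creep '[{"fingers":0,"x":0.03,"y":0,"z":0,"twist":0},{"fingers":0,"x":0.05,"y":0,"z":0,"twist":0},{"fingers":0,"x":0.05,"y":0,"z":0,"twist":0}]'
```

```text
time: 15.13
position: [0.509, -0.3528, 0.0433]
tool_rot: [0.157, 1.566, -0.156]
ft_force: [-0.1, 0.5, -5.3]
grip_width: 0.502
time: 15.47
position: [0.5094, -0.353, 0.0394]
tool_rot: [0.156, 1.565, -0.156]
ft_force: [-0.5, 0.8, -4.6]
grip_width: 0.505
time: 15.72
position: [0.5093, -0.3529, 0.0373]
tool_rot: [0.156, 1.565, -0.156]
ft_force: [-0.1, 0.6, -5.0]
grip_width: 0.503
```

```bash
python3 -m creep '[{"fingers":0,"x":0.03,"y":0,"z":0,"twist":0},{"fingers":0,"x":0.05,"y":0,"z":0,"twist":0},{"fingers":0,"x":0.05,"y":0,"z":0,"twist":0}]'
python3 -m creep '[{"fingers":0,"x":0.03,"y":0,"z":0,"twist":0},{"fingers":0,"x":0.05,"y":0,"z":0,"twist":0},{"fingers":0,"x":0.05,"y":0,"z":0,"twist":0}]'
```

```text
time: 15.97
position: [0.5092, -0.3529, 0.0351]
tool_rot: [0.156, 1.565, -0.156]
ft_force: [0.2, -0.8, -3.8]
grip_width: 0.501
time: 16.22
position: [0.5095, -0.3531, 0.0343]
tool_rot: [0.156, 1.565, -0.156]
ft_force: [-2.4, 1.7, 3.2]
grip_width: 0.502
```

Contact at z = 0.034, as predicted, with the force changing from -5 N to +3 N. Release, check, then rise.

```bash
python3 -m creep '[{"fingers":0.55,"x":0,"y":0,"z":0,"twist":0},{"fingers":0.6,"x":0,"y":0,"z":0,"twist":0},{"fingers":0.7,"x":0,"y":0,"z":0,"twist":0},{"fingers":0.85,"x":0,"y":0,"z":0,"twist":0},{"fingers":1,"x":0,"y":0,"z":0,"twist":0},{"fingers":1,"x":0,"y":0,"z":0,"twist":0},{"fingers":1,"x":0,"y":0,"z":0,"twist":0},{"fingers":1,"x":0,"y":0,"z":0,"twist":0},{"fingers":1,"x":0,"y":0,"z":0,"twist":0},{"fingers":1,"x":0,"y":0,"z":0,"twist":0}]'
python3 -m creep '[{"fingers":1,"x":-0.3,"y":0,"z":0,"twist":0},{"fingers":1,"x":-0.8,"y":0,"z":0,"twist":0},{"fingers":1,"x":-1.4,"y":0,"z":0,"twist":0},{"fingers":1,"x":-2.1,"y":0,"z":0,"twist":0},{"fingers":1,"x":-2.8,"y":0,"z":0,"twist":0},{"fingers":1,"x":-3.5,"y":0,"z":0,"twist":0},{"fingers":1,"x":-3.8,"y":0.6,"z":0,"twist":0},{"fingers":1,"x":-4,"y":1.4,"z":0,"twist":0},{"fingers":1,"x":-4,"y":2.2,"z":0,"twist":0},{"fingers":1,"x":-4,"y":3,"z":0,"twist":0},{"fingers":1,"x":-4,"y":3.8,"z":0,"twist":0},{"fingers":1,"x":-4,"y":4,"z":0,"twist":0},{"fingers":1,"x":-4,"y":4,"z":0,"twist":0}]'; python3 pl.py 8
```

```text
time: 17.05
position: [0.5093, -0.353, 0.0333]
tool_rot: [0.156, 1.565, -0.156]
ft_force: [0.6, 0.6, -0.2]
grip_width: 0.992
time: 18.13
position: [0.5422, -0.1923, 0.1941]
tool_rot: [0.153, 1.564, -0.15]
ft_force: [0.3, 0.5, 0.4]
grip_width: 1.0
[ 0.54217314 -0.19232556  0.19413554] [ 0.001  0.002 -1.   ] 1.0001262678024114 [0.3 0.5 0.4] [-0.007 -4.074 -0.037]
side 358 [[ 0.4823 -0.3955  0.0695]
 [ 0.5014 -0.3346  0.0728]
 [ 0.5297 -0.307   0.0759]]
top 325 [[ 0.4793 -0.3971  0.056 ]
 [ 0.4984 -0.3725  0.0735]
 [ 0.5211 -0.352   0.0783]]
```

Run:
```python
from h import *
from bench import viewer
for n in("side","top"):
    i=viewer.get_image(n);cv2.imwrite(f"pics/{n}9.png",i["pixels"][...,::-1])
```

```text
(no output)
```

View pics/side9.png

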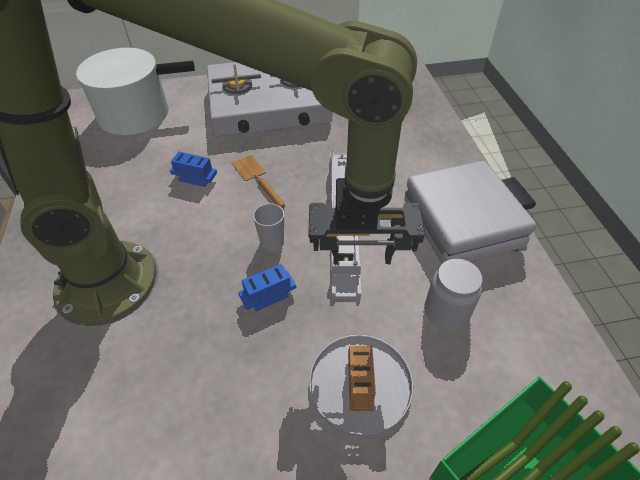

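View pics/top9.png

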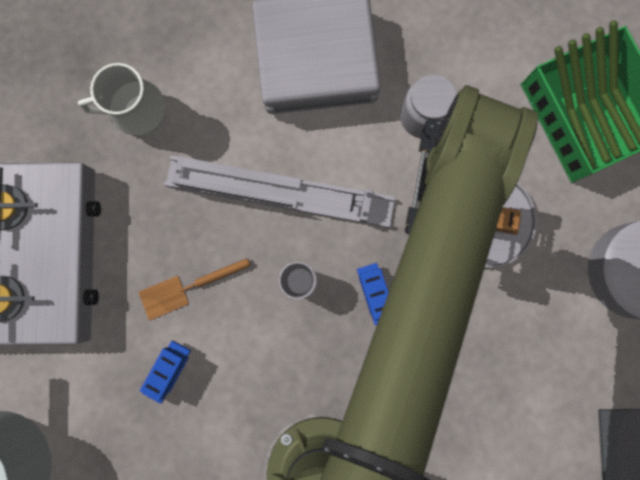

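The stand is upright in the middle of the thali, at side (361,378). Its top is at 73 mm, which is the 4 mm floor plus 69 mm. Its centre is about (0.506, -0.351), against the thali's (0.5095, -0.352). The tumbler, spatula and jar are at their starting pixels.

```bash
python3 -c "
from bench import workorder;print(workorder.close_job())"
```

```text
the job is handed in; nothing more can be done
None
```

The job is handed in, at about 18 s of the 64 s allowed; no verdict was reported.

**What I did:**
- I pushed the stand low on its plinth along the rail to the buffer. The cover looked shifted about 15 mm back from its usual place.
- I pressed the buffer in about 5–6 mm, judged from both cameras.
- I gripped the block across its 44 mm, lifted it straight up, and set it down in the thali. The force changed at the expected height, and I then released and backed off.

**Last checks:**
- **Height:** the stand's top is at 73 mm, as expected with its foot flat on the thali's floor.
- **Position:** its centre is within about 5 mm of the thali's centre.
- **Robot and bystanders:** the gripper touches nothing, and the tumbler, spatula and jar look unmoved.

**Disagreements and limits:**
- The wrist force was too noisy to show first contact with the buffer. I relied on how far the buffer moved in the pictures, and the force rose to about 5.6 N only at the end.
- The top camera's view of the stand was partly hidden by the arm in the last check, so its final position rests on the side view.

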